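Snap a shellfish tub's lid shut all round

TASK

Press down with the fingertips around the blue rim of the tub's lid, section by section, until all six sections have snapped fully shut and no red shows under any of them. Leave the tub standing where it is, do not pick anything up, leave the bottle, bowl and brush alone, and finish clear of everything.

Things in the scene. Friction and masses are not known exactly. Their poses are not given: they have to be found in the camera images.
- tub: White shellfish tub, full (about 2 kg), 154 x 224 mm (long side along its y), standing loose on the steel bench, lid laid on. Origin: centre of its underside, z up. Pressing straight down on the rim does not tip it. A red band on its wall shows below each rim section that is still up and is hidden where it is shut.
- lid_mid (a point): Centre of the lid's sunk middle, 85 mm above the bench. The lid is 166 x 236 mm: a fixed grey panel (top at 84 mm, white patch at 85 mm) inside a blue rim 28 mm wide that is cut into six sections, two on each long edge (each 116 mm long) and one on each short edge (107 mm long). All rim tops stand above the panel.
- rim_1_top (a point): Centre of the flat top face of blue rim section 1, the robot-side (-x) long edge, +y half in the tub's frame: -69 mm along the tub's x and 60 mm along its y. It moves with the section: 100 mm above the bench when the section is up, 90 mm when it is snapped shut.
- rim_1 (a joint): How far rim section 1 is pressed down (m): 0 = up, 0.010 = shut, at its stop. It moves by itself, straight down. It resists with up to about 10 N in the first 3 mm; past 0.005 it snaps down and stays; let go earlier, it springs back up. It begins up; pressing it again when shut does no harm.
- rim_2_top (a point): Centre of the flat top face of blue rim section 2, the robot-side (-x) long edge, -y half in the tub's frame: -69 mm along the tub's x and -60 mm along its y. It moves with the section: 100 mm above the bench when the section is up, 90 mm when it is snapped shut.
- rim_2 (a joint): How far rim section 2 is pressed down (m): 0 = up, 0.010 = shut, at its stop. It moves by itself, straight down. It resists with up to about 10 N in the first 3 mm; past 0.005 it snaps down and stays; let go earlier, it springs back up. It begins up; pressing it again when shut does no harm.
- rim_3_top (a point): Centre of the flat top face of blue rim section 3, the short edge at the -y end in the tub's frame: 0 mm along the tub's x and -104 mm along its y. It moves with the section: 100 mm above the bench when the section is up, 90 mm when it is snapped shut.
- rim_3 (a joint): How far rim section 3 is pressed down (m): 0 = up, 0.010 = shut, at its stop. It moves by itself, straight down. It resists with up to about 10 N in the first 3 mm; past 0.005 it snaps down and stays; let go earlier, it springs back up. It begins up; pressing it again when shut does no harm.
- rim_4_top (a point): Centre of the flat top face of blue rim section 4, the far (+x) long edge, -y half in the tub's frame: 69 mm along the tub's x and -60 mm along its y. It moves with the section: 100 mm above the bench when the section is up, 90 mm when it is snapped shut.
- rim_4 (a joint): How far rim section 4 is pressed down (m): 0 = up, 0.010 = shut, at its stop. It moves by itself, straight down. It resists with up to about 10 N in the first 3 mm; past 0.005 it snaps down and stays; let go earlier, it springs back up. It begins up; pressing it again when shut does no harm.
- rim_5_top (a point): Centre of the flat top face of blue rim section 5, the far (+x) long edge, +y half in the tub's frame: 69 mm along the tub's x and 60 mm along its y. It moves with the section: 100 mm above the bench when the section is up, 90 mm when it is snapped shut.
- rim_5 (a joint): How far rim section 5 is pressed down (m): 0 = up, 0.010 = shut, at its stop. It moves by itself, straight down. It resists with up to about 10 N in the first 3 mm; past 0.005 it snaps down and stays; let go earlier, it springs back up. It begins up; pressing it again when shut does no harm.
- rim_6_top (a point): Centre of the flat top face of blue rim section 6, the short edge at the +y end in the tub's frame: 0 mm along the tub's x and 104 mm along its y. It moves with the section: 100 mm above the bench when the section is up, 90 mm when it is snapped shut.
- rim_6 (a joint): How far rim section 6 is pressed down (m): 0 = up, 0.010 = shut, at its stop. It moves by itself, straight down. It resists with up to about 10 N in the first 3 mm; past 0.005 it snaps down and stays; let go earlier, it springs back up. It begins up; pressing it again when shut does no harm.
- bottle: Bystander: closed white bottle with green cap, 52 mm across, 120 mm tall, standing off the tub's +y end. Origin: centre of its underside.
- bowl: Bystander: small steel bowl, 100 mm across, 45 mm tall, off the tub's -y end. Origin: centre of its underside.
- brush: Bystander: small brush with a green handle, 200 mm long, lying on the bench between the robot and the tub, under 50 mm tall. Origin: underside, about the middle of its length; it lies along its x.

How it is judged:
At the end, for the whole second after the job is handed in: All six rim sections are down by more than 8 of their 10 mm; the tub is upright (within 0.05 rad), at rest and within 40 mm of where it stood; bottle and bowl upright, and bottle, bowl and brush within 30 mm of where they were (value of joint each of rim_1, rim_2, rim_3, rim_4, rim_5, rim_6 above 0.008 m and distance of tub from where it was at the start of the episode below 0.04 m and angle between tub's own z axis and vertical below 0.05 rad and linear speed of tub below 0.01 m/s and distance of each of bottle, bowl, brush from where it was at the start of the episode below 0.03 m and angle between each of bottle, bowl's own z axis and vertical below 0.15 rad); the robot touches nothing.
It fails at once if the tub is lifted, tipped or shoved away (height (world z) of tub above 0.012 m or angle between tub's own z axis and vertical above 0.12 rad or distance of tub from where it was at the start of the episode above 0.06 m).
It fails at once if the bottle, bowl or brush is picked up, knocked over or pushed away (distance of any of bottle, bowl, brush from where it was at the start of the episode above 0.04 m or angle between any of bottle, bowl's own z axis and vertical above 0.5 rad).
It also fails if it takes over 51 s, if anything falls off the work surface, if the arm or the gripper's body presses on something with over 40 N, if the wrist force passes 120 N, or if a joint passes its speed limit or range.

ROBOT

A 6-joint arm with a two-finger parallel gripper is mounted at the origin on the work surface. World frame = base frame: x ahead of the robot, y to its left, z up, the work surface at z = 0. Lengths are in m, angles in rad, forces in N, time in s.
With the tool pointing down it reaches from about 0.375 to 0.9 m from the base axis. Payload 3.1 kg.
Tool frame: the origin (TCP) lies midway between the tips of the shut fingers; the grasp point (between the pads) lies 19 mm behind it (manip.hold_point_z is the distance from the TCP to the grasp point, in m); x points along the fingers, y is the direction in which the jaws open and shut, and the axes are right-handed (so a half turn about x gives the same grasp; the last joint's range is limited). The gripper opens to 85 mm and grips with 20 to 120 N. Pads are 22 mm wide; open, the fingers measure 114 mm over their backs; the gripper's body (76 mm by 85 mm) begins 54 mm behind the grasp point. The pads swing forward as they close: fully open they stand 13 mm farther back than shut.
Start: joints at [1.119, 0.527, 1.433, -0, 1.181, -0.178], TCP at [0.169, 0.602, 0.231] pointing down, gripper open.
Joint ranges: [-3.08, 3.08], [-0.75, 2.2], [0.22, 2.44], [-1.43, 4.57], [0, 2.65], [-2.85, 2.85]. Speed limits (rad/s): [2.79, 2.79, 3.14, 3.14, 3.14, 3.14].

INTERFACE

Orientations are given as a unit quaternion [x, y, z, w].
In Python, from station import manip, snapshot gives the robot as it stands.
- The arm moves only by the tool play_rows, never from a script. Its argument "series" is a list of rows, each a list of 4 numbers: the shift along the tool's x, y, z in m, then the turn about the tool's x in degrees. In form: [[tx, ty, tz, spin], ...]. A call has 1 to 20 rows; each row is the pose to reach, as a shift and turn from the pose measured when the call began, along the tool's axes at that moment; what a row does not reach only later rows make up. A row lasts 1/10 s, in which the tool goes at most 50 mm and 8.59 degrees, less where a joint would pass 70% of its speed; a pose out of reach is approached as far as the arm can. A call with a gripper value outside its range is refused whole. "claw" is the opening in per cent of the stroke, from 0 (shut) to 100 (fully open), set as the call begins (left out, the last holds). The fingers move at their own pace and stop on an object; "force" is the grip in N (left out, the last holds). Time passes only in rows, so rows that repeat a pose let the fingers close. It gives the time, the measured TCP pose, the force and the opening at its end, in the units of the state.
- manip.sense(): the state, without advancing time (a new reading comes with each control period).
- snapshot(name): name is "scene" or "top" or "wrist"; returns a dict with "image" (420x560x3 uint8, blue, green, red), "depth" (420x560 float32, m along the optical axis (not along the pixel's ray), 0 where there is no reading), "fov_y" (degrees; the focal length in pixels is half the picture's height over the tangent of half this angle, whatever the lens; pixels are square), "cx", "cy" (the principal point, pixels), "R" (3x3) and "t" (3): a world point X has camera coordinates R X + t. Camera axes: x right, y down, z forward; pixel columns grow to the right and rows downward; lengths in m; the calibration is good to about 2 mm. A picture is of the moment at which its call begins.
- manip.sign_off(): hands the job in, once; it reports no verdict.
The state is a dict: "t": time; "q": joint angles; "qd": joint speeds; "tau": joint torques, N m; "tcp_pos": TCP position; "tool_rot": TCP orientation; "force": force on the tool from outside, world axes, zero at the start; "ft_torque": the same for the moment, N m; "finger_gap": opening from 0.0 (shut) to 1.0 (fully open).
Only numpy, scipy, OpenCV 4.12 (cv2) and the standard library are available. Lean on these libraries where they do the work, as an engineer would, in place of code of your own. Each camera call takes 0.05 s, during which the arm holds its last target.

## Working session

There is one attempt and no reset: what is moved stays moved. The work goes in short steps, Python scripts to look and compute and a tool call to move; the robot and the scene stay as the last step left them, time stands still between calls to the robot, and variables do not carry over. Pictures are saved under pics/ and viewed, and the job is handed in when it is done.

Besides the shell and the picture viewer there is one more tool, called as name([rows], argument=value, ...), one row to a line, values as JSON. play_rows: Moves the arm, as the interface text tells. Its arguments: {"type":"object","properties":{"series":{"type":"array","items":{"type":"array","items":{"type":"number"}}},"claw":{"type":"number"},"force":{"type":"number"}},"required":["series"]}

```bash
mkdir -p pics; ls
cat > h.py <<'E'
import numpy as np,cv2
from station import manip,snapshot
def snap(n,f):
    s=snapshot(n); cv2.imwrite('pics/'+f,s['image']); return s
def K(s):
    f=210/np.tan(np.radians(s['fov_y'])/2); return f
def cast(s,uv,z):
    f=K(s);uv=np.atleast_2d(np.array(uv,float));R=np.array(s['R']);t=np.array(s['t'])
    d=np.c_[(uv[:,0]-s['cx'])/f,(uv[:,1]-s['cy'])/f,np.ones(len(uv))]@R
    c=-R.T@t
    return c+d*((z-c[2])/d[:,2])[:,None]
E
python3 - <<'E'
from h import *
import pickle
for n in ['scene','top','wrist']:
    s=snap(n,n+'1.png'); pickle.dump(s,open(n+'.pkl','wb'))
st=manip.sense(); print({k:np.round(v,3) for k,v in st.items()})
E
```

```text
pics
{'t': np.float64(0.15), 'q': array([ 1.119,  0.528,  1.434,  0.   ,  1.181, -0.178]), 'qd': array([-0.001, -0.004, -0.005,  0.001,  0.002, -0.   ]), 'tau': array([ 1.0000e-03, -4.4274e+01, -1.7828e+01, -0.0000e+00,  6.0000e-03,
       -0.0000e+00]), 'tcp_pos': array([0.169, 0.601, 0.231]), 'tool_rot': array([ 0.096,  0.701, -0.097,  0.7  ]), 'force': array([-0.391, -0.75 ,  0.229]), 'ft_torque': array([ 0.018, -0.028, -0.007]), 'finger_gap': np.float64(0.999)}
```

View pics/top1.png

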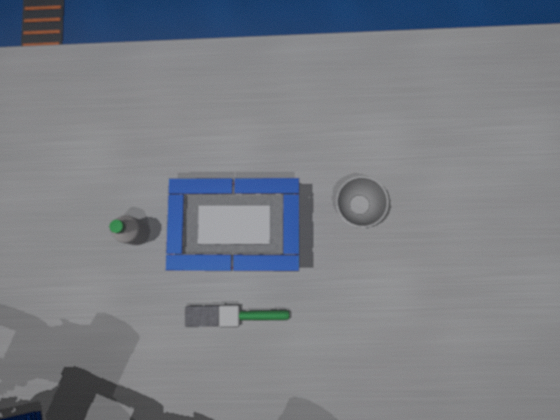

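View pics/scene1.png

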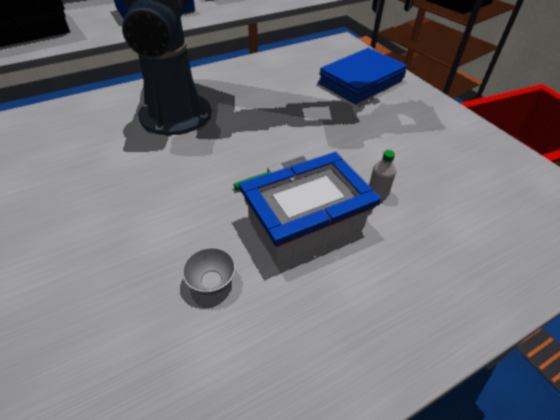

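The top view shows the blue rim spanning about (167–300, 178–271), with the patch centre near (233,224). The bottle is at (125,228), the bowl at (362,202) and the brush at (237,316). Next I'll measure positions.

Run:
```python
from h import *
import pickle
s=pickle.load(open('top.pkl','rb')); im=s['image']; hsv=cv2.cvtColor(im,cv2.COLOR_BGR2HSV)
m=cv2.inRange(hsv,(105,150,60),(130,255,255)); m[:140]=0; m[300:]=0
cs,_=cv2.findContours(m,0,1); pts=np.vstack([c for c in cs if cv2.contourArea(c)>50])[:,0]
w=cast(s,pts,0.100)[:,:2]
r=cv2.minAreaRect((w*1000).astype(np.float32)); print('rim',r)
for c in cs:
  if cv2.contourArea(c)>50: print(np.round(cv2.minAreaRect((cast(s,c[:,0],0.1)[:,:2]*1000).astype(np.float32))[0],1), cv2.contourArea(c))
# white patch
p=cv2.inRange(hsv,(0,0,170),(180,60,255)); q=np.zeros_like(p);q[195:255,188:282]=p[195:255,188:282]
cs,_=cv2.findContours(q,0,1);c=max(cs,key=cv2.contourArea)
print('patch',cv2.minAreaRect((cast(s,c[:,0],0.085)[:,:2]*1000).astype(np.float32)))
print('bottle cap',cast(s,(117,227),.12),'bowl',cast(s,(362,202),.045),'brush',cast(s,[(186,316),(289,315)],.02))
d=s['depth'];f=K(s)
for uv in [(200,186),(270,186),(292,225),(265,263),(200,263),(175,225),(233,224)]:
  z=d[uv[1],uv[0]];X=np.array(s['R']).T@(np.array([(uv[0]-s['cx'])/f*z,(uv[1]-s['cy'])/f*z,z])-s['t']);print(uv,X.round(4))
from scipy.spatial.transform import Rotation as Ro
print(Ro.from_quat(manip.sense()['tool_rot']).as_matrix().round(4))
```

```text
rim ((541.3114624023438, 116.51458740234375), (233.0006103515625, 161.9623260498047), 88.29496765136719)
[471.7  59.3] 827.0
[474.6 178.7] 808.5
[538.   12.5] 755.5
[608.3  54.7] 793.0
[557.1 176.3] 1516.5
patch ((520.61767578125, 93.3757553100586), (1.8099925518035889, 1.8094072341918945), 89.14088439941406)
bottle cap [[0.53854417 0.31734764 0.12      ]] bowl [[ 0.58175018 -0.12230508  0.045     ]] brush [[0.37591872 0.21779046 0.02      ]
 [0.37365356 0.02157434 0.02      ]]
(200, 186) [0.6107 0.1743 0.1019]
(270, 186) [0.607  0.0482 0.1007]
(292, 225) [0.5356 0.0108 0.101 ]
(265, 263) [0.4699 0.06   0.0998]
(200, 263) [0.4728 0.1752 0.0987]
(175, 225) [0.5417 0.2201 0.099 ]
(233, 224) [0.542  0.1175 0.0861]
[[-7.000e-04  2.704e-01  9.628e-01]
 [-1.500e-03  9.628e-01 -2.704e-01]
 [-1.000e+00 -1.600e-03 -3.000e-04]]
```

play_rows([
  [0, -0.066, 0.116, -4],
  [0, -0.133, 0.232, -7],
  [0, -0.199, 0.348, -11],
  [0, -0.2655, 0.464, -14],
  [0, -0.2655, 0.464, -14],
  [0, -0.2655, 0.464, -14],
  [0, -0.2655, 0.464, -14],
  [0, -0.2655, 0.464, -14],
  [0, -0.2655, 0.464, -14],
  [0, -0.2655, 0.464, -14],
  [0, -0.2655, 0.464, -14],
  [0, -0.2655, 0.464, -14],
  [0.09, -0.2655, 0.464, -14],
  [0.09, -0.2655, 0.464, -14],
  [0.09, -0.2655, 0.464, -14],
  [0.09, -0.2655, 0.464, -14],
], claw=0, force=40)

```text
t: 1.75
tcp_pos: [0.5429, 0.2206, 0.1407]
tool_rot: [0.01, 0.708, -0.011, 0.706]
force: [0.3, -0.6, 0.1]
finger_gap: -0.002
```

```bash
cat > st.py <<'E'
from h import *
from scipy.spatial.transform import Rotation as Ro
import sys
c=np.array([.5413,.1165]);y=np.array([.027,.9996]);x=np.array([.9996,-.027])
T={i+1:c+a/1e3*x+b/1e3*y for i,(a,b) in enumerate([(-69,60),(-69,-60),(0,-104),(69,-60),(69,60),(0,104)])}
s=manip.sense();R=Ro.from_quat(s['tool_rot']).as_matrix();p=np.array(s['tcp_pos'])
print('t',s['t'],p.round(4),'F',np.round(s['force'],1),'gap',s['finger_gap'],'q',np.round(s['q'],2));print(R.round(4))
for i in T: print(i,T[i].round(4),'shift to z.13',(R.T@(np.r_[T[i],.13]-p)).round(4))
E
python3 st.py
```

```text
t 1.75 [0.5429 0.2206 0.1407] F [ 0.3 -0.6  0.1] gap -0.0018902342524588218 q [ 0.2   0.59  1.61 -0.    0.94 -1.35]
[[-0.0026  0.0287  0.9996]
 [-0.0017  0.9996 -0.0288]
 [-1.     -0.0018 -0.0026]]
1 [0.4739 0.1783] shift to z.13 [ 0.011  -0.0442 -0.0676]
2 [0.4707 0.0584] shift to z.13 [ 0.0112 -0.1642 -0.0674]
3 [0.5385 0.0125] shift to z.13 [ 0.0111 -0.208   0.0016]
4 [0.6087 0.0547] shift to z.13 [ 0.0108 -0.1639  0.0706]
5 [0.6119 0.1746] shift to z.13 [ 0.0106 -0.0439  0.0704]
6 [0.5441 0.2205] shift to z.13 [ 0.0107 -0.      0.0013]
```

play_rows([
  [0.03, 0, 0.001, 0],
  [0.038, 0, 0.001, 0],
  [0.042, 0, 0.001, 0],
  [0.045, 0, 0.001, 0],
  [0.047, 0, 0.001, 0],
  [0.049, 0, 0.001, 0],
  [0.051, 0, 0.001, 0],
  [0.052, 0, 0.001, 0],
  [0.052, 0, 0.001, 0],
])

```text
t: 2.65
tcp_pos: [0.5446, 0.2206, 0.09]
tool_rot: [0.01, 0.707, -0.011, 0.707]
force: [-1.9, -0.5, 6.6]
finger_gap: 0.002
```

```bash
python3 st.py|head -1; python3 -c "
from h import *
s=snap('wrist','w2.png');s=snap('scene','s2.png')"
```

```text
t 2.65 [0.5446 0.2206 0.09  ] F [-1.9 -0.5  6.6] gap 0.0017043281999199545 q [ 0.2   0.67  1.64 -0.    0.83 -1.35]
```

View pics/w2.png

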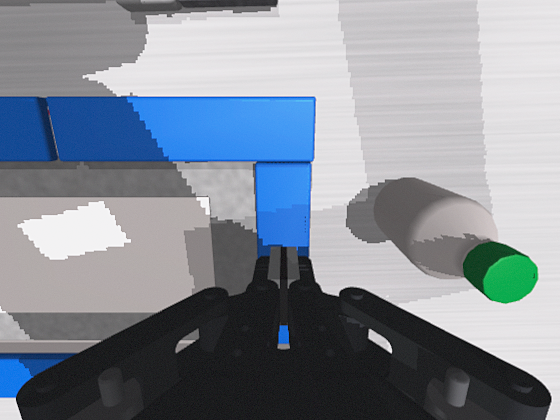

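View pics/s2.png

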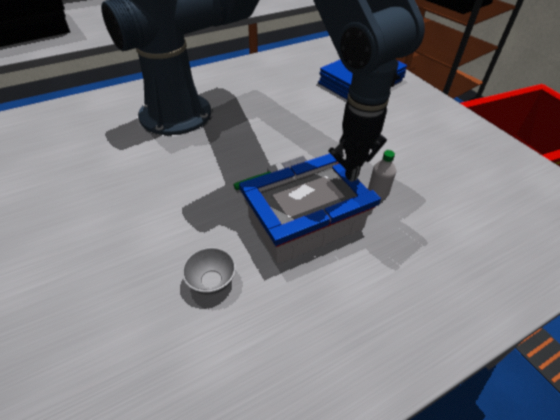

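The wrist view shows section 6, around (285,205), sunk below its neighbours, with the fingertips centred on it. I'll press 2–3 mm further to confirm the stop, then retract and go to section 5.

play_rows([
  [0.002, 0, 0, 0],
  [0.003, 0, 0, 0],
  [0.003, 0, 0, 0],
])

```text
t: 3.05
tcp_pos: [0.5446, 0.2206, 0.09]
tool_rot: [0.01, 0.707, -0.011, 0.707]
force: [-5.4, -1.7, 17.9]
finger_gap: -0.001
```

play_rows([
  [-0.02, 0, 0, 0],
  [-0.04, 0, 0, 0],
  [-0.04, 0, 0, 0],
  [-0.04, -0.022, 0.035, 0],
  [-0.04, -0.044, 0.069, 0],
  [-0.04, -0.044, 0.069, 0],
  [-0.04, -0.044, 0.069, 0],
  [-0.04, -0.044, 0.069, 0],
])

```text
t: 3.85
tcp_pos: [0.6107, 0.1751, 0.1289]
tool_rot: [0.01, 0.708, -0.01, 0.706]
force: [-0.3, -0.0, -0.3]
finger_gap: 0.003
```

```bash
python3 st.py
```

```text
t 3.85 [0.6107 0.1751 0.1289] F [-0.3 -0.  -0.3] gap 0.002778706265995573 q [ 0.1   0.66  1.49 -0.    0.99 -1.44]
[[-0.003   0.0283  0.9996]
 [-0.0013  0.9996 -0.0283]
 [-1.     -0.0014 -0.003 ]]
1 [0.4739 0.1783] shift to z.13 [-0.0007 -0.0006 -0.1367]
2 [0.4707 0.0584] shift to z.13 [-0.0005 -0.1206 -0.1366]
3 [0.5385 0.0125] shift to z.13 [-0.0007 -0.1645 -0.0675]
4 [0.6087 0.0547] shift to z.13 [-0.0009 -0.1204  0.0014]
5 [0.6119 0.1746] shift to z.13 [-0.0011 -0.0004  0.0012]
6 [0.5441 0.2205] shift to z.13 [-0.0009  0.0435 -0.0678]
```

play_rows([
  [0.02, 0, 0.001, 0],
  [0.027, 0, 0.001, 0],
  [0.03, 0, 0.001, 0],
  [0.033, 0, 0.001, 0],
  [0.036, 0, 0.001, 0],
  [0.038, 0, 0.001, 0],
  [0.04, 0, 0.001, 0],
  [0.042, 0, 0.001, 0],
  [0.042, 0, 0.001, 0],
  [0.042, 0, 0.001, 0],
])

```text
t: 4.85
tcp_pos: [0.6115, 0.1753, 0.09]
tool_rot: [0.01, 0.708, -0.01, 0.706]
force: [-4.8, 0.0, 16.1]
finger_gap: 0.002
```

play_rows([
  [-0.02, 0, 0, 0],
  [-0.04, 0, 0, 0],
  [-0.04, 0, 0, 0],
  [-0.04, -0.04, 0, 0],
  [-0.04, -0.08, 0, 0],
  [-0.04, -0.12, 0, 0],
  [-0.04, -0.12, 0, 0],
  [-0.04, -0.12, 0, 0],
  [-0.04, -0.12, 0, 0],
])

```text
t: 5.75
tcp_pos: [0.6079, 0.0561, 0.1294]
tool_rot: [0.01, 0.708, -0.01, 0.706]
force: [0.3, -0.5, 0.1]
finger_gap: 0.003
```

play_rows([
  [0.02, 0, 0, 0],
  [0.027, 0, 0, 0],
  [0.03, 0, 0, 0],
  [0.033, 0, 0, 0],
  [0.036, 0, 0, 0],
  [0.038, 0, 0, 0],
  [0.04, 0, 0, 0],
  [0.042, 0, 0, 0],
  [0.042, 0, 0, 0],
  [0.042, 0, 0, 0],
])

```text
t: 6.75
tcp_pos: [0.6082, 0.0564, 0.09]
tool_rot: [0.01, 0.708, -0.01, 0.706]
force: [-3.5, 1.5, 14.1]
finger_gap: 0.001
```

play_rows([
  [-0.02, 0, 0, 0],
  [-0.04, 0, 0, 0],
  [-0.04, 0, 0, 0],
  [-0.04, -0.022, -0.035, 0],
  [-0.04, -0.044, -0.069, 0],
  [-0.04, -0.044, -0.069, 0],
  [-0.04, -0.044, -0.069, 0],
  [-0.04, -0.044, -0.069, 0],
])

```text
t: 7.55
tcp_pos: [0.5395, 0.0143, 0.1299]
tool_rot: [0.009, 0.707, -0.01, 0.707]
force: [0.3, -0.2, -0.5]
finger_gap: -0.004
```

```bash
python3 st.py; python3 -c "
from h import *
s=snap('scene','s3.png');s=snap('wrist','w3.png')"
```

```text
t 7.55 [0.5395 0.0143 0.1299] F [ 0.3 -0.2 -0.5] gap -0.00391597697018417 q [-0.18  0.56  1.74 -0.    0.84 -1.72]
[[-0.000e+00  2.750e-02  9.996e-01]
 [-6.000e-04  9.996e-01 -2.750e-02]
 [-1.000e+00 -6.000e-04 -0.000e+00]]
1 [0.4739 0.1783] shift to z.13 [-0.0002  0.1621 -0.07  ]
2 [0.4707 0.0584] shift to z.13 [-0.0001  0.0421 -0.07  ]
3 [0.5385 0.0125] shift to z.13 [-0.0001 -0.0018 -0.001 ]
4 [0.6087 0.0547] shift to z.13 [-0.0001  0.0422  0.068 ]
5 [0.6119 0.1746] shift to z.13 [-0.0002  0.1622  0.068 ]
6 [0.5441 0.2205] shift to z.13 [-2.000e-04  2.062e-01 -1.100e-03]
```

View pics/s3.png

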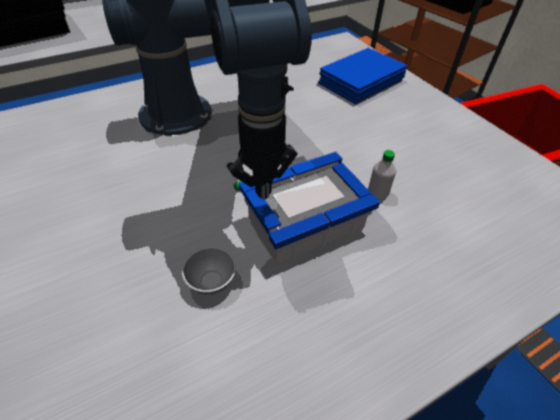

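View pics/w3.png

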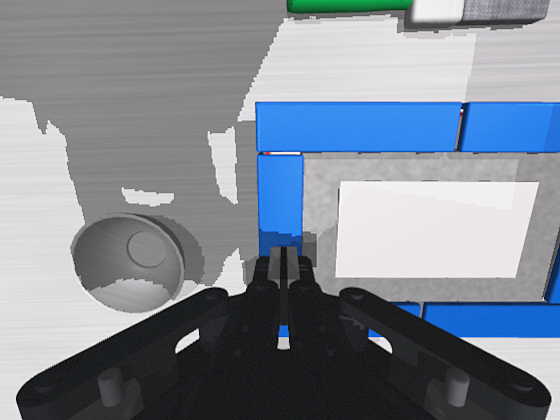

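The far sections 4 and 5 sit lower, near (325,225) in the scene view. The gripper is centred over section 3, around (282,220) in the wrist view, and well clear of the bowl. Continuing with 3, 2 and 1.

play_rows([
  [0.02, -0.002, -0.001, 0],
  [0.027, -0.002, -0.001, 0],
  [0.03, -0.002, -0.001, 0],
  [0.033, -0.002, -0.001, 0],
  [0.036, -0.002, -0.001, 0],
  [0.038, -0.002, -0.001, 0],
  [0.04, -0.002, -0.001, 0],
  [0.042, -0.002, -0.001, 0],
  [0.043, -0.002, -0.001, 0],
  [0.043, -0.002, -0.001, 0],
])

```text
t: 8.65
tcp_pos: [0.539, 0.0126, 0.0899]
tool_rot: [0.009, 0.706, -0.01, 0.708]
force: [-5.0, 1.5, 20.7]
finger_gap: 0.001
```

play_rows([
  [-0.02, 0, 0, 0],
  [-0.04, 0, 0, 0],
  [-0.04, 0, 0, 0],
  [-0.04, 0.022, -0.035, 0],
  [-0.04, 0.044, -0.069, 0],
  [-0.04, 0.044, -0.069, 0],
  [-0.04, 0.044, -0.069, 0],
  [-0.04, 0.044, -0.069, 0],
])

```text
t: 9.45
tcp_pos: [0.4726, 0.0581, 0.1295]
tool_rot: [0.009, 0.706, -0.01, 0.708]
force: [1.4, 0.3, -0.4]
finger_gap: 0.0
```

play_rows([
  [0.02, 0, 0, 0],
  [0.027, 0, 0, 0],
  [0.03, 0, 0, 0],
  [0.033, 0, 0, 0],
  [0.036, 0, 0, 0],
  [0.038, 0, 0, 0],
  [0.04, 0, 0, 0],
  [0.042, 0, 0, 0],
  [0.043, 0, 0, 0],
  [0.043, 0, 0, 0],
])

```text
t: 10.45
tcp_pos: [0.4732, 0.0579, 0.0898]
tool_rot: [0.009, 0.705, -0.01, 0.709]
force: [-6.1, -0.3, 30.7]
finger_gap: -0.004
```

play_rows([
  [-0.02, 0, 0, 0],
  [-0.04, 0, 0, 0],
  [-0.04, 0, 0, 0],
  [-0.04, 0.04, 0, 0],
  [-0.04, 0.08, 0, 0],
  [-0.04, 0.12, 0, 0],
  [-0.04, 0.12, 0, 0],
  [-0.04, 0.12, 0, 0],
  [-0.04, 0.12, 0, 0],
])

```text
t: 11.35
tcp_pos: [0.4756, 0.1772, 0.1289]
tool_rot: [0.009, 0.705, -0.01, 0.709]
force: [0.8, 0.6, -0.1]
finger_gap: -0.004
```

```bash
python3 st.py
```

```text
t 11.35 [0.4756 0.1772 0.1289] F [ 0.8  0.6 -0.1] gap -0.0036136298747143194 q [ 0.14  0.53  1.82 -0.    0.79 -1.4 ]
[[ 0.0043  0.0265  0.9996]
 [-0.0025  0.9996 -0.0265]
 [-1.     -0.0024  0.0044]]
1 [0.4739 0.1783] shift to z.13 [-0.0011  0.0011 -0.0017]
2 [0.4707 0.0584] shift to z.13 [-0.0008 -0.1189 -0.0018]
3 [0.5385 0.0125] shift to z.13 [-0.0004 -0.163   0.0672]
4 [0.6087 0.0547] shift to z.13 [-0.0002 -0.119   0.1362]
5 [0.6119 0.1746] shift to z.13 [-0.0005  0.001   0.1363]
6 [0.5441 0.2205] shift to z.13 [-0.0009  0.045   0.0673]
```

Press 1, then lift to z≈0.25 and swing to the left for a clear view.

play_rows([
  [0.02, 0.001, -0.002, 0],
  [0.026, 0.001, -0.002, 0],
  [0.029, 0.001, -0.002, 0],
  [0.032, 0.001, -0.002, 0],
  [0.035, 0.001, -0.002, 0],
  [0.037, 0.001, -0.002, 0],
  [0.039, 0.001, -0.002, 0],
  [0.041, 0.001, -0.002, 0],
  [0.042, 0.001, -0.002, 0],
  [0.042, 0.001, -0.002, 0],
])

```text
t: 12.35
tcp_pos: [0.4746, 0.1781, 0.0898]
tool_rot: [0.008, 0.705, -0.01, 0.709]
force: [-4.4, -2.2, 24.0]
finger_gap: -0.002
```

play_rows([
  [-0.04, 0, 0, 0],
  [-0.08, 0, 0, 0],
  [-0.12, 0, 0, 0],
  [-0.15, 0, 0, 0],
  [-0.15, 0, 0, 0],
  [-0.15, 0.05, -0.035, 0],
  [-0.15, 0.1, -0.07, 0],
  [-0.15, 0.15, -0.105, 0],
  [-0.15, 0.2, -0.14, 0],
  [-0.15, 0.25, -0.175, 0],
  [-0.15, 0.3, -0.2, 0],
  [-0.15, 0.35, -0.22, 0],
  [-0.15, 0.4, -0.24, 0],
  [-0.15, 0.4, -0.24, 0],
  [-0.15, 0.4, -0.24, 0],
  [-0.15, 0.4, -0.24, 0],
  [-0.15, 0.4, -0.24, 0],
])

```text
t: 14.05
tcp_pos: [0.2436, 0.5837, 0.2356]
tool_rot: [0.007, 0.705, -0.011, 0.709]
force: [0.3, -0.3, 0.8]
finger_gap: 0.002
```

Run:
```python
from h import *
import pickle
st=manip.sense();print(st['t'],st['tcp_pos'],st['force'])
s=snap('top','t4.png');c=snap('scene','s4.png');o=pickle.load(open('top.pkl','rb'))
cv2.imwrite('pics/s4z.png',cv2.resize(c['image'][130:310,170:410],None,fx=3,fy=3,interpolation=2))
for nm,v in (('before',o),('after',s)):
  d=v['depth'];f=K(v);print(nm)
  for uv in [(200,186),(270,186),(292,225),(265,263),(200,263),(175,225),(233,224)]:
    z=np.median(d[uv[1]-2:uv[1]+3,uv[0]-2:uv[0]+3]);X=np.array(v['R']).T@(np.array([(uv[0]-v['cx'])/f*z,(uv[1]-v['cy'])/f*z,z])-v['t']);print(uv,X.round(4))
```

```text
14.05 [0.24355682 0.58371247 0.23564989] [ 0.30980263 -0.26468256  0.78433028]
before
(200, 186) [0.611  0.1746 0.1004]
(270, 186) [0.607  0.0482 0.1007]
(292, 225) [0.5357 0.0108 0.1001]
(265, 263) [0.4699 0.06   0.0998]
(200, 263) [0.4728 0.1749 0.1003]
(175, 225) [0.5416 0.2199 0.0999]
(233, 224) [0.542  0.1174 0.0862]
after
(200, 186) [0.6131 0.1766 0.0902]
(270, 186) [0.6091 0.0487 0.09  ]
(292, 225) [0.5368 0.0108 0.0903]
(265, 263) [0.4703 0.0607 0.0893]
(200, 263) [0.4731 0.1768 0.0905]
(175, 225) [0.5427 0.2223 0.0903]
(233, 224) [0.542  0.1175 0.0861]
```

View pics/s4z.png

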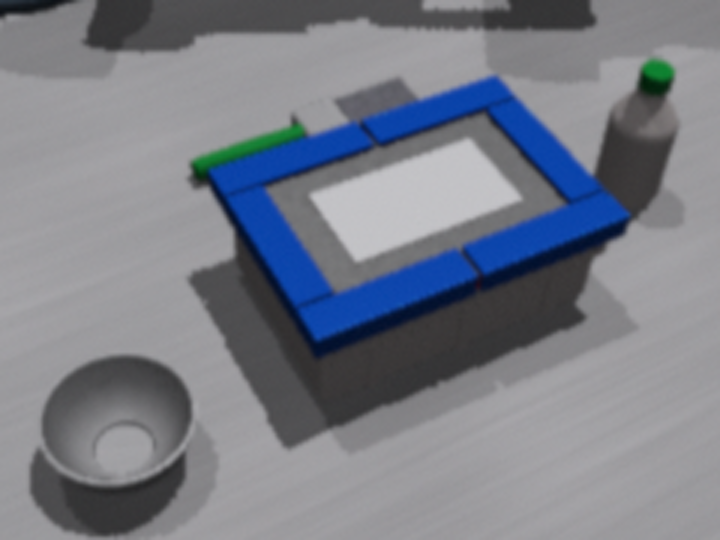

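View pics/t4.png

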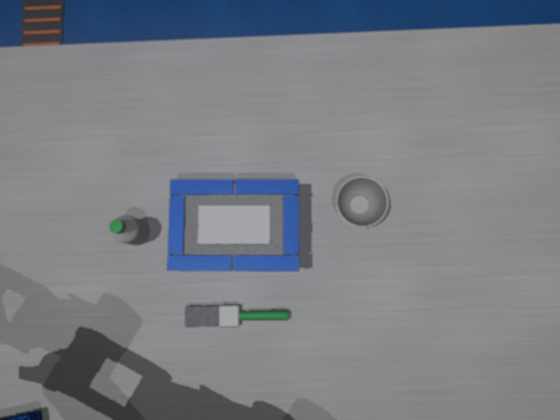

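All six rim sections are level at about 90 mm. No red shows below them, apart from a speck in the gap between sections at about (478,283) in the zoom. The tub, bottle (117,227), bowl (362,202) and brush are where they were, and the arm is clear.

```bash
python3 -c "
from station import manip
print(manip.sign_off())"
```

```text
the job is handed in; nothing more can be done
None
```

All six rim sections are snapped shut, and I handed the job in at about 14 s of the 51 s allowed; sign-off reports no verdict. I pressed each one with the shut fingertips in the order 6, 5, 4, 3, 2, 1, until it met its stop at 90 mm with 14–31 N.

**Rim heights:** In the last pictures the depth readings for all six tops are 89–91 mm, down from about 100 mm at the start.

**Surroundings:** The tub stands where it did, and the bottle, bowl and brush look unmoved in the top view. The arm is clear, with about 0 N on the wrist.

**Red band:** No red shows under the far side and the -y end, the ones the last scene picture shows. The exception is a tiny speck in the gap between sections 4 and 5, which I took to be the band seen through the gap. The robot-side and +y edges were checked by depth only.

No check failed.

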